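# Bring the ball-stoppered parts jar round to the tray and hold the carousel still

## Task

On the watch desk stands a small parts carousel with six loose glass jars. Take its white porcelain centre knob in a light pinch and turn the carousel slowly until the jar with the ball stopper stands squarely in front of the sorting tray, without touching the jars or disturbing anything else on the desk. Finish still holding the knob, gently, so that the carousel stays still with that jar at the tray.

Things in the scene. Friction and masses are not known exactly. Their poses are not given: they have to be found in the camera images.
- carousel_base: fixed base of the carousel on the desk: dark steel disc of 230 mm diameter, with the aluminium sorting tray (60 mm by 90 mm, rim 14 mm high) attached at its front. Origin on the turning axis at desk height, z up; the tray lies towards -x of this body, 136 to 196 mm from the axis. Its place and direction differ from start to start
- front_place (a point): point on the base, on the tray's side, 80 mm from the turning axis towards the tray and 22 mm above the desk: where the centre of a jar's underside is when that jar stands squarely in front of the tray. x axis points away from the tray, through the turning axis
- carousel (a joint): angle of the carousel, rad; 0 at the start of every episode, grows anticlockwise seen from above, turns freely without end stops within several turns either way. A light ball bearing (about 0.015 N m of friction): it stays where it is left. The jars hold small watch parts: do not turn it faster than about half a turn a second
- carousel_axis (a point): on the turning axis, at the top of the carousel's round dark steel deck (236 mm diameter, deck top 22 mm above the desk); turns with the carousel. Six ring seats (aluminium, 10 mm high, 58 mm outer diameter) for jars stand on the deck, 60 degrees apart, 80 mm from the axis
- knob: white porcelain knob on a 14 mm steel post in the middle of the carousel, rigidly fixed to the turning deck: round, 32 mm diameter, 36 mm high, from 130 to 166 mm above the desk; origin at the centre of its underside, on the turning axis, z up. All jars end below 104 mm. Can be pinched from above in any direction. Brittle: bears a pinch of at most about 50 N per finger
- knob_grip (a point): centre of the knob, on the turning axis, 148 mm above the desk: the height to pinch it
- ball_jar: the jar to bring to the tray: loose glass jar of 50 mm diameter with sloping shoulders, a narrow neck and an aluminium stopper with a ball of 25 mm diameter, the only one of its kind; 81 mm high in all, its ball's top 103 mm above the desk. Origin at the centre of its underside, z up. Stands in one of the seats, with 2 mm of play, and rides along as the carousel turns; starts 50 to 180 degrees from the tray, either way. Not to be touched
- flat_jar1: loose glass jar with a flat aluminium cap standing on the carousel: 50 mm glass, 51 mm cap, 12 mm high, total height 54 mm; origin at the centre of its underside, z up. Not to be touched.
- flat_jar2: loose glass jar with a flat aluminium cap standing on the carousel: 50 mm glass, 51 mm cap, 12 mm high, total height 46 mm; origin at the centre of its underside, z up. Not to be touched.
- flat_jar3: loose glass jar with a flat aluminium cap standing on the carousel: 50 mm glass, 51 mm cap, 12 mm high, total height 68 mm; origin at the centre of its underside, z up. Not to be touched.
- flat_jar4: loose glass jar with a flat aluminium cap standing on the carousel: 50 mm glass, 51 mm cap, 12 mm high, total height 54 mm; origin at the centre of its underside, z up. Not to be touched.
- flat_jar5: loose glass jar with a flat aluminium cap standing on the carousel: 50 mm glass, 51 mm cap, 12 mm high, total height 46 mm; origin at the centre of its underside, z up. Not to be touched.
- dish: black ceramic dish, 90 mm wide, 22 mm high; a bystander at the robot's left of the desk, leave it where it is. Origin at the centre of its underside
- blower: black rubber dust blower standing on its foot, 64 mm wide, 135 mm high, nozzle up; a bystander at the robot's left of the desk, leave it where it is. Origin at the centre of its underside
- bench_block: square aluminium bench block, 60 mm by 60 mm by 28 mm, with holes in its top; a bystander at the robot's right of the desk, leave it where it is. Origin at the centre of its underside
- store_jar: larger lidded glass jar, 66 mm wide, 76 mm high, flat steel lid; a bystander at the robot's right of the desk, leave it where it is. Origin at the centre of its underside
- loupe: black eye loupe standing on its wide end, 34 mm wide, 34 mm high; a bystander at the robot's left of the desk, leave it where it is. Origin at the centre of its underside
- movement_holder: small steel movement holder with a brass watch movement, 70 mm by 34 mm by 20 mm; a bystander at the robot's right of the desk, leave it where it is. Origin at the centre of its underside

How it is judged:
By the outcome, as a careful person would: the job done as asked, in the order asked, and still so for the second after the job is handed in, while the arm keeps its last pose, push and grip.
It also fails if it takes over 45 s, if anything falls off the work surface, if the arm or the gripper's body presses on something with over 40 N, if the wrist force passes 120 N, or if a joint passes its speed limit or range.

## Robot

A 6-joint arm with a two-finger parallel gripper is mounted at the origin on the work surface. World frame = base frame: x ahead of the robot, y to its left, z up, the work surface at z = 0. Lengths are in m, angles in rad, forces in N, time in s.
With the tool pointing down it reaches from about 0.3 to 0.85 m from the base axis. Payload 4.2 kg.
Tool frame: the origin (TCP) lies at the very end of the fingers, on their centre line; the grasp point (between the pads) lies 19 mm behind it; z points along the fingers, y is the line along which they close (so a half turn about z gives the same grasp; the last joint's range is limited). The gripper opens to 91 mm and grips with 3 to 60 N. Pads are 32 mm wide; open, the fingers measure 118 mm over their backs; the gripper's body (76 mm by 178 mm) begins 60 mm behind the grasp point.
Start: joints at [1.098, 0.32, 1.565, -0, 1.257, -0.02], TCP at [0.252, 0.517, 0.214] pointing down, gripper open.
Joint ranges: [-3.11, 3.11], [-0.84, 2.01], [0.21, 2.61], [-1.34, 4.49], [0.05, 2.63], [-2.56, 2.56]. Speed limits (rad/s): [2.57, 2.57, 3.14, 3.14, 3.14, 3.14].

## Interface

Orientations are given as a unit quaternion [w, x, y, z].
In Python, from rig import get_obs, get_image, calibration, sign_off gives the robot as it stands.
- The arm moves only by the tool step_arm, never from a script. Its argument "moves" is a list of rows, each a list of 4 numbers: the shift along the tool's x, y, z in mm, then the turn about the tool's z in rad. A call has 1 to 10 rows; each row is the pose to reach, as a shift and turn from the pose commanded when the call began, along the tool's axes at that moment; what a row does not reach only later rows make up. A row lasts 1/8 s, in which the tool goes at most 62.5 mm and 10.7 degrees, less where a joint would pass 70% of its speed; a pose out of reach is approached as far as the arm can. A call with a gripper value outside its range is refused whole. "gripper" is the opening, from 0 (shut) to 1 (fully open), set as the call begins (left out, the last holds). The fingers move at their own pace and stop on an object; "newtons" is the grip in N (left out, the last holds). Time passes only in rows, so rows that repeat a pose let the fingers close. It gives the time, the measured TCP pose, the force, the opening and the grip force at its end, in the units of the state.
- get_obs(): the state, without advancing time (a new reading comes with each control period).
- get_image(name): name is "side" or "top" or "wrist"; returns the picture (400x640x3 uint8, red, green, blue); there is no depth.
- calibration(name): a dict with "fx", "fy", "cx", "cy" (pixels), "k1" (the pictures are not rectified: a ray, as slopes to the right and down, at radius r is drawn at 1 + k1 r^2 times it, then the intrinsics apply), "R" (3x3) and "t" (3): a world point X has camera coordinates R X + t. Camera axes: x right, y down, z forward; pixel columns grow to the right and rows downward; lengths in m; the calibration is good to about 2 mm. A picture is of the moment at which its call begins: read the wrist's pose just before it. calibration takes no time and is no camera call; for the wrist camera it gives the pose at the moment of the call.
- sign_off(): hands the job in; it is judged then, once.
The state is a dict: "clock": time; "q": joint angles; "dq": joint speeds; "joint_efforts": joint torques, N m; "ee_pos": TCP position; "orientation": TCP orientation; "contact_force": force on the tool from outside, world axes, zero at the start; "torque": the same for the moment, N m; "finger_gap": opening from 0.0 (shut) to 1.0 (fully open); "gripper_force": force on a finger pad.
Only numpy, scipy, OpenCV 4.12 (cv2) and the standard library are available. Lean on these libraries where they do the work, as an engineer would, in place of code of your own. Each camera call takes 0.05 s, during which the arm holds its last target. There are 200 camera calls.

## Working session

There is one attempt and no reset: what is moved stays moved. The work goes in short steps, Python scripts to look and compute and a tool call to move; the robot and the scene stay as the last step left them, time stands still between calls to the robot, and variables do not carry over. Pictures are saved under pics/ and viewed, at most 10 in all, crops included, and the job is handed in when it is done.

Besides the shell and the picture viewer there is one more tool, called after "Call:" as name([rows], argument=value, ...), one row to a line, values as JSON. step_arm: Moves the arm, as the interface text tells. Its arguments: {"type":"object","properties":{"moves":{"type":"array","items":{"type":"array","items":{"type":"number"}}},"gripper":{"type":"number"},"newtons":{"type":"number"}},"required":["moves"]}

```bash
mkdir -p pics; python3 - <<'E'
from rig import *
import cv2
for n in("top","side"):
    im=get_image(n); cv2.imwrite(f"pics/{n}0.png",im[:,:,::-1])
    c=calibration(n); print(n,c)
o=get_obs();print(o["clock"],o["ee_pos"],o["orientation"],o["finger_gap"])
E
```

```text
top {'fx': 381.8214365316161, 'fy': 381.8214365316161, 'cx': 317.8194091440154, 'cy': 201.01701531871862, 'k1': 0.00577087182284232, 'R': array([[ 1.54108964e-03, -9.99963824e-01, -8.36515827e-03],
       [-9.95908794e-01, -7.78930783e-04, -9.03607670e-02],
       [ 9.03509823e-02,  8.47018872e-03, -9.95873966e-01]]), 't': array([0.00464228, 0.56936737, 1.09623934])}
side {'fx': 396.9869096813957, 'fy': 396.9869096813957, 'cx': 318.03099822383285, 'cy': 196.58756050342978, 'k1': 0.006239462561341608, 'R': array([[ 0.99390023, -0.10838435,  0.02037566],
       [-0.06413791, -0.7183762 , -0.69269183],
       [ 0.08971434,  0.68715971, -0.72094581]]), 't': array([-0.53330198,  0.10144416,  1.02980619])}
0.1 [0.25135614 0.51666337 0.21320915] [-1.81843923e-04  2.24452277e-01  9.74484766e-01 -7.64391865e-04] 1.0008935496147646
```

View pics/top0.png

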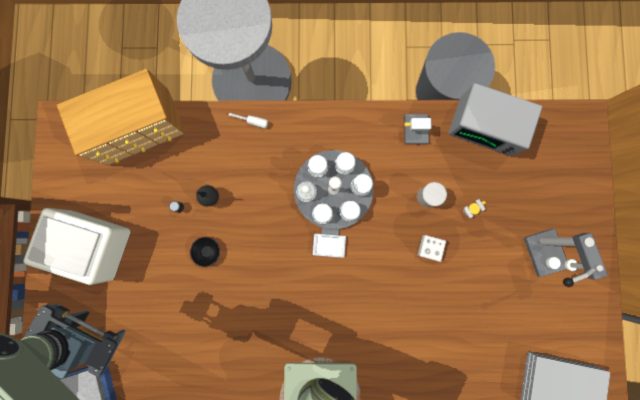

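View pics/side0.png

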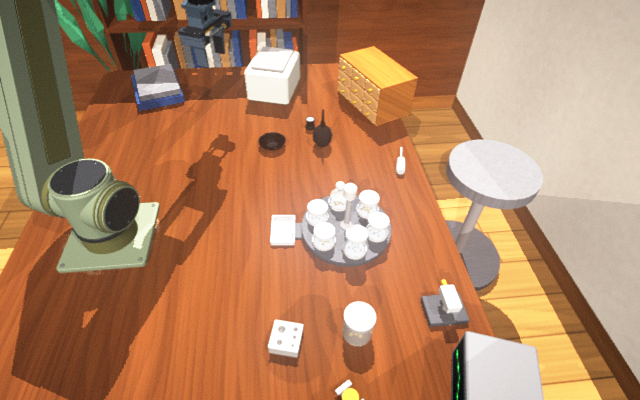

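The top view shows the knob near (335,185), the tray near (329,245) and the ball jar near (306,190). In the side view the knob is near (350,192), the tray near (283,230) and the ball near (340,187). I'll enlarge both.

```bash
python3 - <<'E'
import cv2,numpy as np
a=cv2.imread("pics/top0.png")[140:265,280:390]; b=cv2.imread("pics/side0.png")[170:270,265:400]
def up(x,s,w): 
    return cv2.copyMakeBorder(cv2.resize(x,None,fx=s,fy=s,interpolation=cv2.INTER_CUBIC),0,600-x.shape[0]*s if 600>x.shape[0]*s else 0,0,0,0)
A=cv2.resize(a,None,fx=4,fy=4,interpolation=cv2.INTER_CUBIC)
B=cv2.resize(b,None,fx=5,fy=5,interpolation=cv2.INTER_CUBIC)
cv2.imwrite("pics/a4.png",A);cv2.imwrite("pics/b5.png",B)
E
```

```text
(no output)
```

View pics/a4.png

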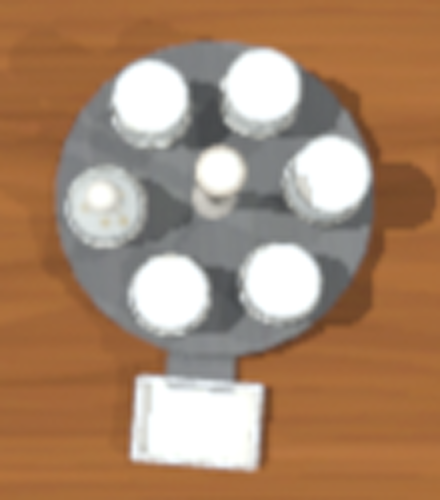

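View pics/b5.png

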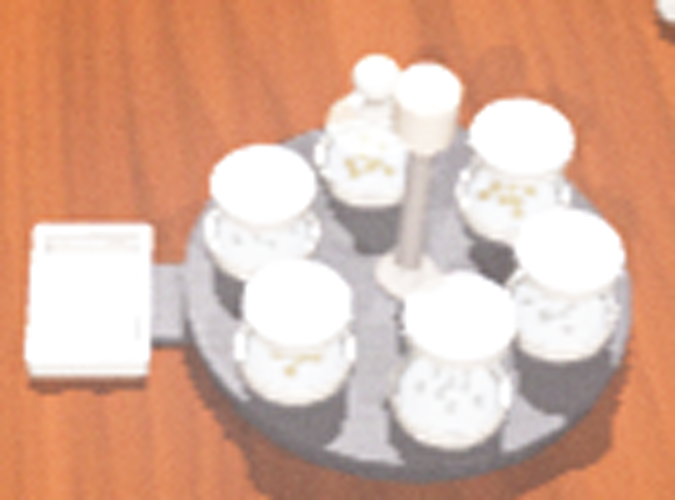

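```bash
cat >h.py <<'E'
import numpy as np,cv2
from rig import *
from scipy.optimize import least_squares
def ray(c,uv):
    K=np.array([[c["fx"],0,c["cx"]],[0,c["fy"],c["cy"]],[0,0,1]])
    p=cv2.undistortPoints(np.array([[uv]],float),K,np.array([c["k1"],0,0,0]))[0,0]
    R=c["R"];return -R.T@c["t"],R.T@np.r_[p,1]
def plane(c,uv,z):
    o,d=ray(c,uv);return o+d*(z-o[2])/d[2]
def tri(*cu):
    A=0;b=0
    for c,uv in cu:
        o,d=ray(c,uv);d=d/np.linalg.norm(d);P=np.eye(3)-np.outer(d,d);A=A+P;b=b+P@o
    return np.linalg.solve(A,b)
def proj(c,X):
    p=c["R"]@X+c["t"];s=p[:2]/p[2];s=s*(1+c["k1"]*(s@s))
    return s*[c["fx"],c["fy"]]+[c["cx"],c["cy"]]
E
python3 - <<'E'
from h import *
T=calibration("top");S=calibration("side")
t=lambda x,y:(280+x/4-.4,140+y/4-.4)
s=lambda x,y:(265+x/5-.4,170+y/5-.4)
np.set_printoptions(precision=4,suppress=True)
k=tri((T,t(221,168)),(S,s(430,90)));print("knobtop",k,plane(T,t(221,168),.166),plane(S,s(430,90),.166))
b=tri((T,t(101,194)),(S,s(377,76)));print("ball",b,plane(T,t(101,194),.0905),plane(S,s(377,76),.0905))
print("deck",plane(T,t(215,199),.022))
tc=[plane(T,t(*p),.014) for p in [(136,376),(267,381),(259,470),(132,465)]];print(tc)
sc=[plane(S,s(*p),.014) for p in [(35,225),(153,225),(150,372),(28,372)]];print(sc)
for q in(tc,sc):
    m=np.mean(q,0);d=m-k;print("tray",m,np.hypot(*d[:2]),np.degrees(np.arctan2(d[1],d[0])))
d=b-k;print("ball",np.hypot(*d[:2]),np.degrees(np.arctan2(d[1],d[0])))
E
```

```text
knobtop [ 0.607  -0.0398  0.1624] [ 0.607  -0.0398  0.166 ] [ 0.6056 -0.0435  0.166 ]
ball [0.5982 0.0408 0.0936] [0.5995 0.0408 0.0905] [0.5979 0.0439 0.0905]
deck [ 0.6044 -0.0405  0.022 ]
[array([0.474 , 0.0177, 0.014 ]), array([ 0.4705, -0.0787,  0.014 ]), array([ 0.4056, -0.0725,  0.014 ]), array([0.409 , 0.0205, 0.014 ])]
[array([0.4126, 0.0231, 0.014 ]), array([0.476 , 0.0174, 0.014 ]), array([ 0.4677, -0.0812,  0.014 ]), array([ 0.4063, -0.0755,  0.014 ])]
tray [ 0.4398 -0.0283  0.014 ] 0.16761992002287643 176.04616378651303
tray [ 0.4407 -0.0291  0.014 ] 0.16667971041679097 176.29141543324292
ball 0.08110452773411772 96.2503983078428
```

Both views agree. The knob is at (0.606, -0.041), the tray bearing is about 176° and the ball is at 96°, so the carousel needs roughly +80°. I'll move partway and set the yaw so the last joint has range for the turn.

Call:
step_arm([
  [-20,-12,0,0.08],
  [-60,-37,0,0.24],
  [-105,-65,0,0.42],
  [-155,-95,0,0.6],
  [-205,-126,0,0.78],
  [-255,-157,0,0.96],
  [-305,-188,0,1.14],
  [-350,-215,0,1.32],
  [-385,-237,0,1.48],
  [-400,-246,0,1.6],
], gripper=0.8, newtons=12)

```text
clock: 1.35
ee_pos: [0.5044, 0.1188, 0.2135]
orientation: [0.0, 0.857, 0.515, -0.0]
contact_force: [-0.7, 1.6, 0.8]
finger_gap: 0.794
gripper_force: 0.0
```

```bash
python3 - <<'E'
from h import *
from scipy.spatial.transform import Rotation as Ro
np.set_printoptions(precision=4,suppress=True)
o=get_obs();c=calibration("wrist");im=get_image("wrist");cv2.imwrite("pics/w1.png",im[:,:,::-1])
q=o["orientation"];R=Ro.from_quat(np.r_[q[1:],q[0]]).as_matrix()
print(o["clock"],o["ee_pos"],o["q"],R)
print("cam",-c["R"].T@c["t"],c["R"][2])
for X in([.606,-.041,.148],[.6,.04,.09],[.44,-.029,.014]):
    print(proj(c,np.array(X)), R.T@(np.array(X)-o["ee_pos"]))
np.savez("w1.npz",**c)
E
```

```text
1.35 [0.5044 0.1188 0.2135] [ 0.2092  0.2309  1.6914 -0.0003  1.22    0.6981] [[ 0.4695  0.8829 -0.0006]
 [ 0.8829 -0.4695 -0.0004]
 [-0.0007 -0.0003 -1.    ]]
cam [0.5376 0.1801 0.385 ] [-0.1168 -0.2193 -0.9686]
[497.2555 305.8273] [-0.0933  0.1648  0.0655]
[436.0841 216.902 ] [-0.0246  0.1214  0.1235]
[329.9377 292.0327] [-0.1606  0.0126  0.1996]
```

View pics/w1.png

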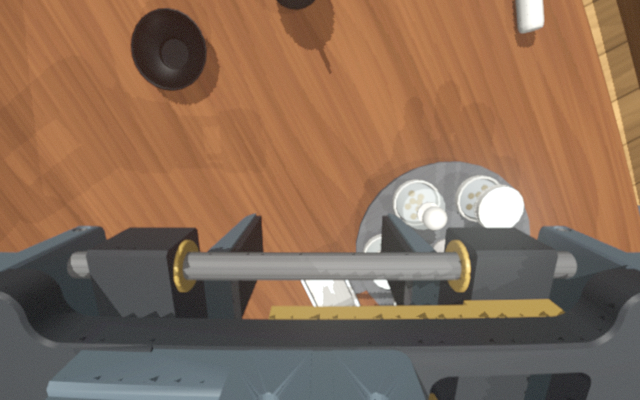

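The wrist view shows the ball at (434,217), matching the prediction, but the gripper hides the knob. I'll move to where the whole carousel is visible to the camera.

Call:
step_arm([
  [-20,12,0,0],
  [-60,37,0,0],
  [-110,70,-8,0],
  [-160,100,-16,0],
  [-210,130,-24,0],
  [-250,155,-30,0],
  [-273,165,-30,0],
  [-273,165,-30,0],
  [-273,165,-30,0],
])

```text
clock: 2.52
ee_pos: [0.5231, -0.1963, 0.2436]
orientation: [-0.001, 0.855, 0.518, 0.0]
contact_force: [-0.4, 0.0, 0.3]
finger_gap: 0.799
gripper_force: 0.0
```

```bash
python3 - <<'E'
from h import *
np.set_printoptions(precision=4,suppress=True)
o=get_obs();c=calibration("wrist");im=get_image("wrist");np.savez("w2.npz",**c)
print(o["clock"],o["ee_pos"])
for X in([.606,-.041,.166],[.6,.04,.09],[.44,-.029,.014]): print(proj(c,np.array(X)))
cv2.imwrite("pics/w2.png",im[:,:,::-1])
cv2.imwrite("pics/w2b.png",cv2.resize(im[:300,120:520,::-1],None,fx=2,fy=2,interpolation=cv2.INTER_CUBIC))
E
```

```text
2.525 [ 0.5231 -0.1963  0.2436]
[323.2371 -21.1113]
[278.1289 -63.0352]
[205.0814  93.1548]
```

View pics/w2b.png

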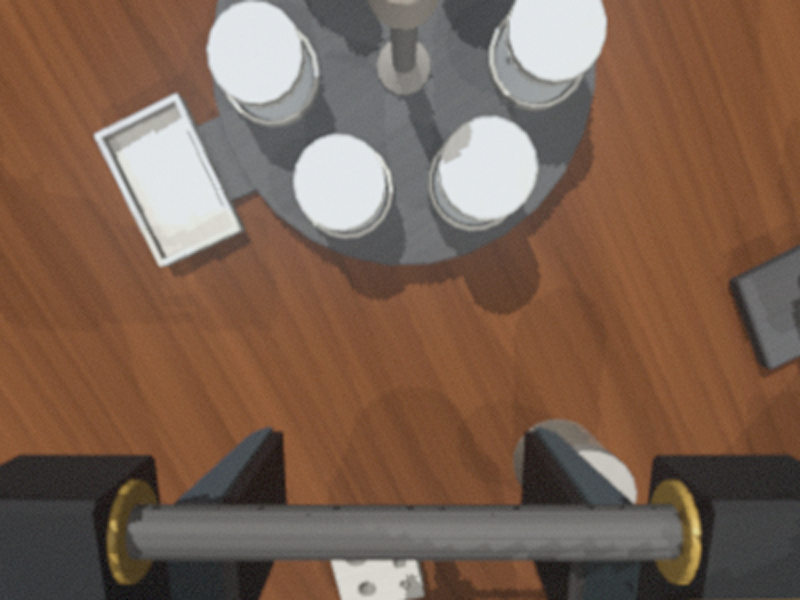

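The tray (centre around pixel (203,90)) and three jars are visible, but the knob and ball are just out of frame. I'll move 95 mm back towards the knob.

Call:
step_arm([
  [20,0,0,0],
  [50,0,0,0],
  [80,0,0,0],
  [95,0,0,0],
  [95,0,0,0],
  [95,0,0,0],
])

```text
clock: 3.32
ee_pos: [0.567, -0.1136, 0.2439]
orientation: [0.0, 0.855, 0.518, -0.0]
contact_force: [-0.7, 0.1, 0.0]
finger_gap: 0.799
gripper_force: 0.0
```

```bash
python3 - <<'E'
from h import *
np.set_printoptions(precision=4,suppress=True)
o=get_obs();c=calibration("wrist");im=get_image("wrist");np.savez("w3.npz",**c)
print(o["clock"],o["ee_pos"])
for X in([.606,-.041,.166],[.6,.04,.09],[.44,-.029,.014]): print(proj(c,np.array(X)))
cv2.imwrite("pics/w3b.png",cv2.resize(im[:300,120:520,::-1],None,fx=2,fy=2,interpolation=cv2.INTER_CUBIC))
E
```

```text
3.325 [ 0.567  -0.1136  0.2439]
[321.9969 108.3032]
[279.6199  41.7755]
[210.5343 164.8531]
```

View pics/w3b.png

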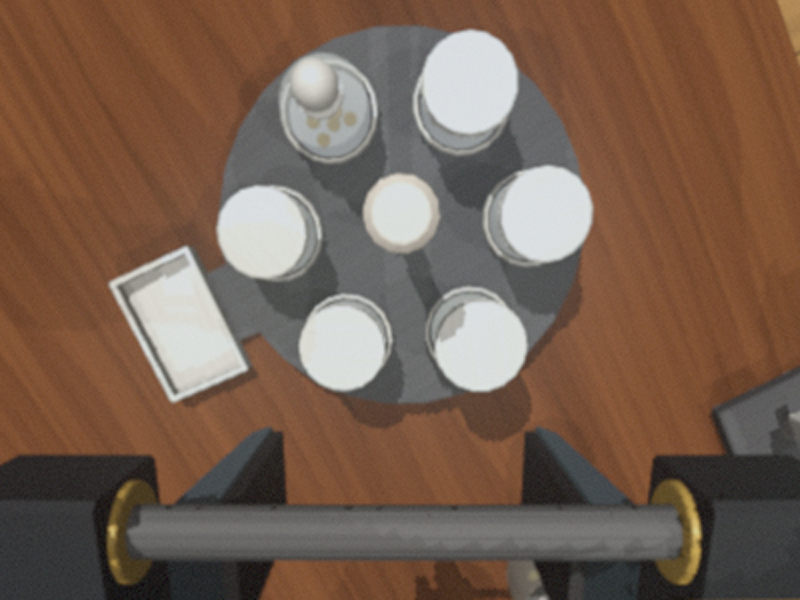

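The carousel is in full view. In crop pixels the knob is at (401,212), the ball at (315,84), and the tray corners are at (110,283), (189,248), (247,368) and (177,402).

```bash
python3 - <<'E'
from h import *
from scipy.spatial.transform import Rotation as Ro
np.set_printoptions(precision=4,suppress=True)
T=calibration("top");W=dict(np.load("w3.npz"))
w=lambda x,y:(120+x/2-.25,y/2-.25)
t=lambda x,y:(280+x/4-.4,140+y/4-.4)
k=plane(W,w(401,212),.166);b=plane(W,w(315,84),.0905);dk=plane(W,w(401,214),.022)
print("knob",k,"tri",tri((W,w(401,212)),(T,t(221,168))));print("ball",b,"tri",tri((W,w(315,84)),(T,t(101,194))));print(dk)
q=[plane(W,w(*p),.014) for p in [(110,283),(189,248),(247,368),(177,402)]];m=np.mean(q,0)
for n,d in(("tray",m-k),("ball",b-k)):print(n,np.hypot(*d[:2]),np.degrees(np.arctan2(d[1],d[0])))
for a,e in((1,0),(2,3)):
    d=q[e]-q[a];print(np.hypot(*d[:2]),np.degrees(np.arctan2(d[1],d[0])))
for a,e in((0,3),(1,2)):
    d=q[e]-q[a];print(np.hypot(*d[:2]),np.degrees(np.arctan2(d[1],d[0]))-90)
o=get_obs();Q=o["orientation"];R=Ro.from_quat(np.r_[Q[1:],Q[0]]).as_matrix()
kk=np.r_[k[:2],.148]; print("grasp shift mm",R.T@(kk-o["ee_pos"])*1e3, "target TCP z .129",R)
E
```

```text
knob [ 0.6057 -0.0386  0.166 ] tri [ 0.6053 -0.0393  0.1779]
ball [0.5979 0.041  0.0905] tri [0.5985 0.0404 0.0938]
[ 0.6085 -0.0319  0.022 ]
tray 0.16515067499691138 175.9033461096669
ball 0.0799591070679218 95.58166227556477
0.06035404579309635 174.36442565043546
0.05696873677251666 177.81307087727913
0.09147916661653716 -182.90956833093935
0.08795298432880697 -185.07385707675218
grasp shift mm [84.6543 -0.6348 95.9195] target TCP z .129 [[ 0.464   0.8858 -0.0002]
 [ 0.8858 -0.464  -0.0003]
 [-0.0004 -0.0001 -1.    ]]
```

Call:
step_arm([
  [25,0,0,0],
  [60,0,0,0],
  [84,0,0,0],
  [84,0,20,0],
  [84,0,50,0],
  [84,0,80,0],
  [84,0,100,0],
  [84,0,112,0],
  [84,0,114,0],
  [84,0,114,0],
], gripper=0.65)

```text
clock: 4.62
ee_pos: [0.6068, -0.0391, 0.1307]
orientation: [0.0, 0.855, 0.518, 0.001]
contact_force: [0.6, 0.4, 0.4]
finger_gap: 0.646
gripper_force: 0.0
```

Call:
step_arm([
  [0,0,0,0],
  [0,0,0,0],
  [0,0,0,0],
  [0,0,0,0],
  [0,0,0,0],
  [0,0,0,0],
  [0,0,0,0],
  [0,0,0,0],
], gripper=0.2, newtons=12)

```text
clock: 5.62
ee_pos: [0.6052, -0.0383, 0.1302]
orientation: [-0.001, 0.855, 0.518, -0.001]
contact_force: [-4.5, 3.0, 5.6]
finger_gap: 0.344
gripper_force: 12.0
```

Call:
step_arm([
  [0,-1,0,0],
  [0,-1.7,0,0],
  [0,-1.7,0,0],
  [0,-1.7,0,0],
])

```text
clock: 6.12
ee_pos: [0.6052, -0.0383, 0.1302]
orientation: [0.0, 0.855, 0.518, 0.0]
contact_force: [-0.0, 0.4, 4.3]
finger_gap: 0.344
gripper_force: 12.0
```

Call:
step_arm([
  [0,0,0,-0.01],
  [0,0,0,-0.03],
  [0,0,0,-0.06],
  [0,0,0,-0.1],
  [0,0,0,-0.14],
  [0,0,0,-0.18],
  [0,0,0,-0.22],
  [0,0,0,-0.26],
  [0,0,0,-0.29],
  [0,0,0,-0.3],
])

```text
clock: 7.38
ee_pos: [0.6051, -0.0382, 0.1302]
orientation: [0.0, 0.768, 0.64, 0.0]
contact_force: [0.6, -0.3, 4.9]
finger_gap: 0.348
gripper_force: 12.0
```

Call:
step_arm([
  [0,0,0,-0.02],
  [0,0,0,-0.06],
  [0,0,0,-0.11],
  [0,0,0,-0.16],
  [0,0,0,-0.21],
  [0,0,0,-0.26],
  [0,0,0,-0.31],
  [0,0,0,-0.36],
  [0,0,0,-0.41],
  [0,0,0,-0.46],
])

```text
clock: 8.62
ee_pos: [0.6049, -0.0383, 0.1302]
orientation: [0.0, 0.601, 0.799, 0.0]
contact_force: [-1.7, -0.7, 5.6]
finger_gap: 0.345
gripper_force: 12.0
```

Call:
step_arm([
  [0,0,0,-0.05],
  [0,0,0,-0.1],
  [0,0,0,-0.15],
  [0,0,0,-0.2],
  [0,0,0,-0.25],
  [0,0,0,-0.3],
  [0,0,0,-0.35],
  [0,0,0,-0.39],
  [0,0,0,-0.42],
  [0,0,0,-0.44],
])

```text
clock: 9.88
ee_pos: [0.6047, -0.0384, 0.1302]
orientation: [0.0, 0.413, 0.911, -0.0]
contact_force: [-0.6, -0.5, 5.1]
finger_gap: 0.343
gripper_force: 12.0
```

Call:
step_arm([
  [0,0,0,-0.03],
  [0,0,0,-0.07],
  [0,0,0,-0.11],
  [0,0,0,-0.15],
  [0,0,0,-0.18],
  [0,0,0,-0.19],
  [0,0,0,-0.2],
  [0,0,0,-0.2],
  [0,0,0,-0.2],
])

```text
clock: 11.0
ee_pos: [0.6046, -0.0385, 0.1302]
orientation: [0.0, 0.32, 0.947, -0.0]
contact_force: [-2.1, -0.2, 5.0]
finger_gap: 0.344
gripper_force: 12.0
```

```bash
python3 - <<'E'
from h import *
o=get_obs();c=calibration("wrist");im=get_image("wrist");np.savez("w4.npz",**c)
print(o["clock"],o["ee_pos"],o["orientation"],o["q"],o["contact_force"],o["torque"])
a=np.radians(176)
J=np.array([.6055-.08*np.cos(0)*1,-.039,.09]);J=np.array([.6055+.08*np.cos(a),-.039+.08*np.sin(a),.09])
T=calibration("top");S=calibration("side");print(proj(c,J),proj(T,J),proj(S,J))
s=cv2.resize(get_image("side")[160:280,255:415,::-1],None,fx=5,fy=5,interpolation=cv2.INTER_CUBIC)
t=cv2.resize(get_image("top")[160:265,280:390,::-1],None,fx=5,fy=5,interpolation=cv2.INTER_CUBIC)
cv2.imwrite("pics/s5.png",s);cv2.imwrite("pics/t5.png",t)
cv2.imwrite("pics/w4.png",im[:,:,::-1])
E
```

```text
11.0 [ 0.60462266 -0.0384609   0.13019549] [ 1.07606673e-04  3.20113124e-01  9.47379267e-01 -3.18156962e-04] [-8.21377577e-02  4.28920602e-01  1.61552419e+00 -7.52279974e-04
  1.09709267e+00 -1.00089310e+00] [-2.06006383 -0.18495956  4.96382652] [-0.16937369  0.28417548 -0.02514069]
[258.72218077 129.31645392] [331.6304587 214.6827535] [315.8806275  208.38450415]
```

View pics/s5.png

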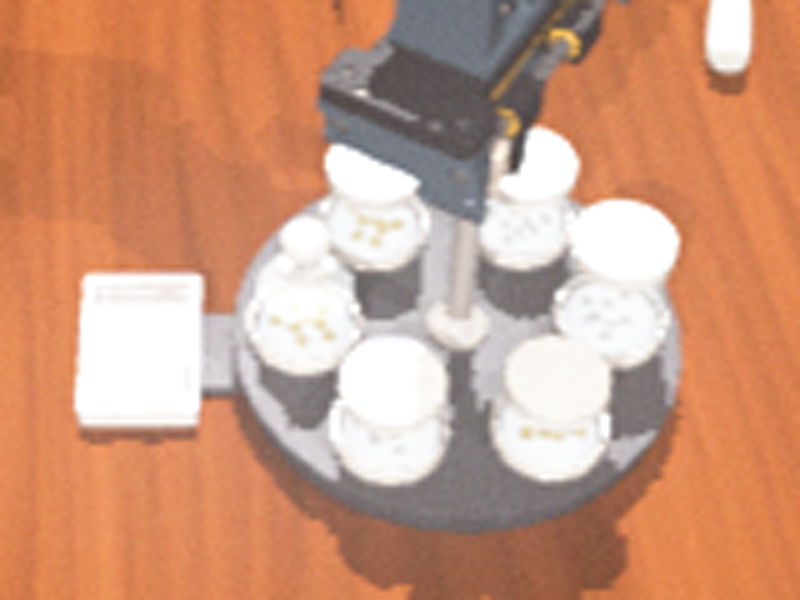

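View pics/t5.png

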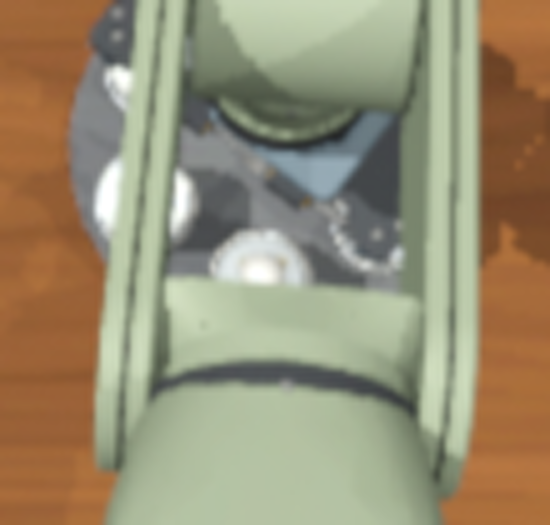

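The ball is at side pixel (315.5,207.7) and top pixel (331.3,213.5), within about a pixel of the 176° prediction. The tool has turned 80.2°. I'll use the last picture, from the wrist, for a closer angle check.

```bash
python3 - <<'E'
import cv2
cv2.imwrite("pics/w4b.png",cv2.resize(cv2.imread("pics/w4.png")[40:240,130:390],None,fx=3,fy=3,interpolation=cv2.INTER_CUBIC))
E
```

```text
(no output)
```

View pics/w4b.png

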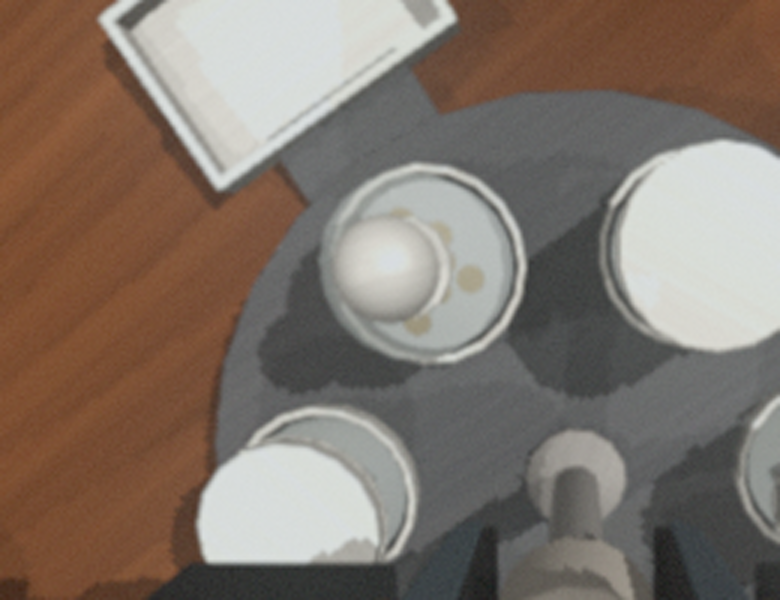

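```bash
python3 - <<'E'
from h import *
W=dict(np.load("w4.npz"));w=lambda x,y:(130+(x+.5)/3-.5,40+(y+.5)/3-.5)
a=plane(W,w(222,190),.014);b=plane(W,w(458,17),.014);bl=plane(W,w(388,267),.0905);st=plane(W,w(423,264),.032);pb=plane(W,w(577,478),.026)
ang=lambda d:np.degrees(np.arctan2(d[1],d[0]))
print(a,b,np.hypot(*(a-b)[:2]),bl,st,pb)
m=(a+b)/2
for k in(np.array([.6055,-.039,0]),np.array([.6046,-.0385,0]),pb):print("tray",ang(m-k),"ball",ang(bl-k),"seat",ang(st-k))
print("edge normal",ang(a-b)+90)
o=get_obs();print(o["clock"],o["finger_gap"],o["gripper_force"],o["contact_force"])
E
```

```text
[ 0.46678923 -0.07232893  0.014     ] [0.47329159 0.01759379 0.014     ] 0.09015750961210706 [ 0.52553076 -0.03289077  0.0905    ] [ 0.52447554 -0.03418805  0.032     ] [ 0.60565177 -0.03844017  0.026     ]
tray 175.0918356623568 ball 175.63138589005095 seat 176.6012591863439
tray 175.27055774742377 ball 175.94219037164748 seat 176.9195596857866
tray 175.3321836720411 ball 176.03786287553658 seat 177.00150851473688
edge normal -4.135892555578025
11.15 0.3454547589710324 12.00038123759441 [-1.35611196 -0.92134207  4.3095106 ]
```

```bash
python3 -c "
from rig import *
print(sign_off())"
```

```text
the job is handed in; nothing more can be done
None
```

I turned the carousel about 80° anticlockwise, and the ball-stopper jar now stands in front of the tray, within about 1° by the wrist camera. The arm still holds the knob in a 12 N pinch, and the job was handed in at about 11 s.

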